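Find the soft foot under the scale stand and lock it out

TASK

The scale's stand rocks because one of its four rubber feet has gone soft. Press down lightly with your fingertips on the plate's corner lugs, one after another, until you find the corner that gives, then press the shim lever in front of that corner down flat, so that its cam carries the corner in place of the soft foot. Leave the other three shim levers standing so that the plate keeps its good rubber feet there, and do not lift or shove the plate or the things around it.

Things in the scene. Friction and masses are not known exactly. Their poses are not given: they have to be found in the camera images.
- base: Dark steel base sheet, 236 x 272 x 4 mm, fixed on the table; carries four corner units that look alike (rubber foot and shim lever). Origin: on the table, under the middle of the four feet, which stand at x = +-75, y = +-112 mm. x: away from the robot (yawed up to 9 degrees), y: left, z: up.
- plate: Loose aluminium bed plate (218 x 166 x 10 mm, about 1 kg) resting on the four feet, a digital scale (200 x 150 x 32 mm) fixed on its middle, a lug at each corner (46 mm in x, 57 mm out from the plate's side). Origin: centre of its underside, 32 mm over the table; lug tops are at 42 mm, the scale's top at 74 mm. Axes as the base's.
- corner_fl (a point): Where to press the front left lug (near the robot, left): on its top face, nearly over the foot; 23 mm from the lug's edges in x, 28 mm from its outer end. Three feet are solid: their corner moves less than 1.5 mm when pressed. The soft one gives from about 3 N, has sunk 4 mm at 6 to 7 N and springs back when let go; the corner across from it rises meanwhile.
- corner_fr (a point): The same, front right lug.
- corner_rl (a point): The same, rear left lug.
- corner_rr (a point): The same, rear right lug.
- tab_fl (a point): Where to press the front left lug's shim lever: point of the base, 14.5 mm over the table, reached by the lever's upper face when flat. Steel lever, 18 mm wide, 55 mm long, pointing to the robot from under its lug's front edge (27 mm behind this point); its pin is 34 mm behind the point. It first slopes up at 31 to 35 degrees, its end 45 mm over the table, 10 mm beyond the point.
- tab_fr (a point): The same for the front right lug.
- tab_rl (a point): The same for the rear left lug (its lever lies beside the plate, between the left lugs).
- tab_rr (a point): The same for the rear right lug.
- foot_give (a joint): How far the soft foot is pressed in: 0 at rest, 0.004 m fully in. It does not tell at which corner this foot is; that differs each time.
- shim_soft (a joint): Angle of the shim lever at the soft foot, wherever that is this time: 0 to 0.06 rad standing up at first, 0.61 rad flat, at a hard stop, its cam under the lug. Pressed straight down at its tab point, from 60 mm or higher, it swings flat with 3 to 8 N and stays where it is left.
- shim_a (a joint): Angle of a shim lever at one of the three solid feet, 0 to 0.06 rad at first; to be left standing.
- shim_b (a joint): The same at another solid foot.
- shim_c (a joint): The same at the third solid foot.
- canister: Bystander: clear canister with green lid, 68 x 58 x 113 mm, loose, left of the stand; origin under its centre.
- jelly_cup: Bystander: small white cup upside down, 46 x 57 x 36 mm, loose, right of the stand; origin under its centre.
- pen: Bystander: red pen, 140 x 11 x 12 mm, lying in front of the stand; origin under its middle.

How it is judged:
By the outcome, as a careful person would: the job done as asked, in the order asked, and still so for the second after the job is handed in, with the robot touching nothing.
It also fails if it takes over 54 s, if anything falls off the work surface, if the arm or the gripper's body presses on something with over 40 N, if the wrist force passes 120 N, or if a joint passes its speed limit or range.

ROBOT

A 6-joint arm with a two-finger parallel gripper is mounted at the origin on a cart in front of the work surface, level with it; the furniture and walls round the work are solid. World frame = base frame: x ahead of the robot, y to its left, z up, the work surface at z = 0. Lengths are in m, angles in rad, forces in N, time in s.
With the tool pointing down it reaches from about 0.35 to 0.775 m from the base axis. Payload 7.3 kg.
Tool frame: the origin (TCP) lies midway between the tips of the shut fingers; the grasp point (between the pads) lies 19 mm behind it; z points along the fingers, y is the line along which they close (so a half turn about z gives the same grasp; the last joint's range is limited). The gripper opens to 92 mm and grips with 3 to 60 N. Pads are 19 mm wide; open, the fingers measure 130 mm over their backs; the gripper's body (75 mm by 190 mm) begins 47 mm behind the grasp point.
Start: joints at [-1.31, 0.342, 1.524, -0, 1.275, -0.146], TCP at [0.208, -0.482, 0.227] pointing down, gripper open.
Joint ranges: [-2.53, 2.53], [-0.77, 2.02], [0.04, 2.7], [-1, 4.14], [0.28, 2.66], [-3.11, 3.11]. Speed limits (rad/s): [2.57, 2.57, 3.14, 3.14, 3.14, 3.14].

INTERFACE

Orientations are given as [roll, pitch, yaw] about the fixed x, y, z axes, in that order (R = Rz(yaw) Ry(pitch) Rx(roll)).
In Python, from cell import robot, read_camera, camera_params, nets gives the robot as it stands. The module is installed in compiled form; this text tells all that it offers.
- The arm moves only by the tool step_arm, never from a script. Its argument "steps" is a list of rows, each an object of numbers: "x", "y", "z": the shift along the tool's x, y, z as a fraction of full scale; "rx", "ry", "rz": the turn, a rotation vector about the tool's x, y, z as a fraction of full scale; "claw": the opening, from -1 (shut) to 1 (fully open). In form: [{"x": .., "y": .., "z": .., "rx": .., "ry": .., "rz": .., "claw": ..}, ...]. A call has 1 to 12 rows; each row is the pose to reach, as a shift and turn from the pose commanded when the call began, along the tool's axes at that moment; what a row does not reach only later rows make up. Full scale, the value 1, is 750 mm for a shift and pi/4 rad for a turn. A row lasts 1/12 s, in which the tool goes at most 41.7 mm and 7.16 degrees, less where a joint would pass 70% of its speed; a pose out of reach is approached as far as the arm can. A call with a number of a shift or a turn outside -1 to 1 is refused whole. A call with a gripper value outside its range is refused whole. The fingers move at their own pace and stop on an object; "squeeze" is the grip in N (left out, the last holds). Time passes only in rows, so rows that repeat a pose let the fingers close. It gives the time, the measured TCP pose, the force, the opening and the grip force at its end, in the units of the state.
- robot.observe(): the state, without advancing time (a new reading comes with each control period).
- read_camera(name): name is "side" or "top"; returns (picture, depth): 420x560x3 uint8, blue, green, red; 420x560 float32, m along the optical axis (not along the pixel's ray), 0 where there is no reading.
- camera_params(name): a dict with "fx", "fy", "cx", "cy" (pixels), "k1" (the pictures are not rectified: a ray, as slopes to the right and down, at radius r is drawn at 1 + k1 r^2 times it, then the intrinsics apply), "R" (3x3) and "t" (3): a world point X has camera coordinates R X + t. Camera axes: x right, y down, z forward; pixel columns grow to the right and rows downward; lengths in m; the calibration is good to about 2 mm. A picture is of the moment at which its call begins. camera_params takes no time and is no camera call.
- robot.hand_in(): hands the job in; it is judged then, once.
Trained networks look in the newest picture that a camera, given by its name, has taken for a name from the list of things; names that differ only in an ending like _2 or _b are one class to them, and where a whole thing is asked for, a point or a joint stands for the part that bears it (a point fixed in the world has none). Each returns a list of dicts, best first, with "conf" (0 to 1); they miss things now and then, are a little off and sometimes report something else, mostly with a low value. They report only what shows in the picture. A call takes as long as a camera call.
- nets.masks_of(camera, query): "region" (420x560 bool, what is visible of it) and "box" ([left, top, right, bottom] in pixels, round what is visible of it).
- nets.landmark_of(camera, query): "pixel" ([row, column] in pixels: a listed point, or the origin of a listed thing).
The state is a dict: "time": time; "qpos": joint angles; "qvel": joint speeds; "joint_efforts": joint torques, N m; "tool_pos": TCP position; "tool_rot": TCP orientation; "contact_force": force on the tool from outside, world axes, zero at the start; "torque": the same for the moment, N m; "opening": finger opening in m; "grip_force": force on a finger pad.
Only numpy, scipy, OpenCV 4.12 (cv2) and the standard library are available. Lean on these libraries where they do the work, as an engineer would, in place of code of your own. Each camera call takes 0.05 s, during which the arm holds its last target. There are 200 camera calls.

## Working session

There is one attempt and no reset: what is moved stays moved. The work goes in short steps, Python scripts to look and compute and a tool call to move; the robot and the scene stay as the last step left them, time stands still between calls to the robot, and variables do not carry over. Pictures are saved under pics/ and viewed, at most 10 in all, crops included, and the job is handed in when it is done.

Besides the shell and the picture viewer there is one more tool, called after "Call:" as name(argument=value, ...), one argument or row to a line, values as JSON. step_arm: Moves the arm, as the interface text tells. Its arguments: {"type":"object","properties":{"steps":{"type":"array","items":{"type":"object","properties":{"x":{"type":"number","minimum":-1,"maximum":1},"y":{"type":"number","minimum":-1,"maximum":1},"z":{"type":"number","minimum":-1,"maximum":1},"rx":{"type":"number","minimum":-1,"maximum":1},"ry":{"type":"number","minimum":-1,"maximum":1},"rz":{"type":"number","minimum":-1,"maximum":1},"claw":{"type":"number"}}}},"squeeze":{"type":"number"}},"required":["steps"]}

```bash
mkdir -p pics
cat > h.py <<'E'
import numpy as np, cv2
from cell import robot, read_camera, camera_params, nets
def ray(cam,row,col):
    p=camera_params(cam);R=np.array(p["R"]);t=np.array(p["t"])
    d=np.array([(col-p["cx"])/p["fx"],(row-p["cy"])/p["fy"]]);u=d.copy()
    for _ in range(20): u=d/(1+p["k1"]*(u@u))
    return -R.T@t, R.T@np.array([u[0],u[1],1.])
def at_z(cam,row,col,z):
    o,d=ray(cam,row,col); return o+d*(z-o[2])/d[2]
def at_depth(cam,row,col,dep):
    o,d=ray(cam,row,col); return o+d*dep
def tri(a,b):
    (o1,d1),(o2,d2)=a,b; d1=d1/np.linalg.norm(d1);d2=d2/np.linalg.norm(d2)
    s=np.linalg.lstsq(np.c_[d1,-d2],o2-o1,rcond=None)[0]
    p,q=o1+s[0]*d1,o2+s[1]*d2; return (p+q)/2,np.linalg.norm(p-q)
E
python3 - <<'E'
from h import *
np.set_printoptions(precision=4,suppress=True)
print(robot.observe())
Z={'corner':.042,'tab':.0145}
im={}
for c in("top","side"):
    im[c],d=read_camera(c); cv2.imwrite(f'pics/{c}0.png',im[c])
names=[f'{a}_{b}' for a in('corner','tab') for b in('fl','fr','rl','rr')]+['base','plate','canister','jelly_cup','pen']
for n in names:
    r={}
    for c in("top","side"):
        l=nets.landmark_of(c,n)
        if l:
            r[c]=l[0]['pixel']; z=Z.get(n.split('_')[0],0.032 if n=='plate' else 0)
            print(n,c,round(l[0]['conf'],2),np.round(r[c],1),at_z(c,*r[c],z))
    if len(r)==2: print('   tri',*tri(ray('top',*r['top']),ray('side',*r['side'])))
for c in("top","side"): print(c,ray(c,210,280))
E
```

```text
{'time': 0.0, 'qpos': array([-1.31  ,  0.3427,  1.5251,  0.    ,  1.2754, -0.146 ]), 'qvel': array([ 0.0008,  0.0002,  0.0003,  0.0005, -0.0013, -0.0008]), 'joint_efforts': array([  0.0026, -43.1237, -24.422 ,   0.072 ,   0.056 ,  -0.0001]), 'tool_pos': array([ 0.2076, -0.4817,  0.226 ]), 'tool_rot': array([-3.14  , -0.0002,  0.4068]), 'contact_force': array([-0.3464, -0.2803, -0.3188]), 'torque': array([-0.0084, -0.0222,  0.0176]), 'grip_force': 0.0, 'opening': 0.09162169956612459}
corner_fl top 0.78 [222.5 239.6] [0.5148 0.1429 0.042 ]
corner_fr top 0.61 [237.4 360.6] [ 0.4861 -0.0874  0.042 ]
corner_fr side 0.59 [254.3 289.7] [ 0.5028 -0.0694  0.042 ]
   tri [ 0.4871 -0.087   0.0539] 0.005570250425950788
corner_rl top 0.56 [144.8 252.2] [0.6692 0.1207 0.042 ]
corner_rr top 0.73 [160.4 359.3] [ 0.637  -0.0886  0.042 ]
tab_fl top 0.9 [244.6 238.3] [0.4752 0.1477 0.0145]
tab_fr top 0.61 [262.3 358. ] [ 0.4408 -0.0853  0.0145]
tab_fr side 0.68 [279.3 263. ] [ 0.4443 -0.0728  0.0145]
   tri [ 0.4391 -0.0836  0.0218] 0.002654037466875452
tab_rl top 0.84 [174.2 249.2] [0.6169 0.1283 0.0145]
tab_rr top 0.65 [187.4 358.2] [ 0.5895 -0.0893  0.0145]
plate top 0.84 [182.8 299.6] [0.5949 0.0276 0.032 ]
canister top 0.88 [192.3 184.2] [0.5831 0.2607 0.    ]
jelly_cup top 0.64 [182.1 403.8] [ 0.6036 -0.1835  0.    ]
pen top 0.6 [283.4 289. ] [0.4005 0.0485 0.    ]
top (array([0.3798, 0.0463, 0.9284]), array([ 0.1767,  0.0215, -0.9842]))
side (array([ 0.0428, -0.7227,  0.4713]), array([ 0.5144,  0.7604, -0.3966]))
```

View pics/top0.png

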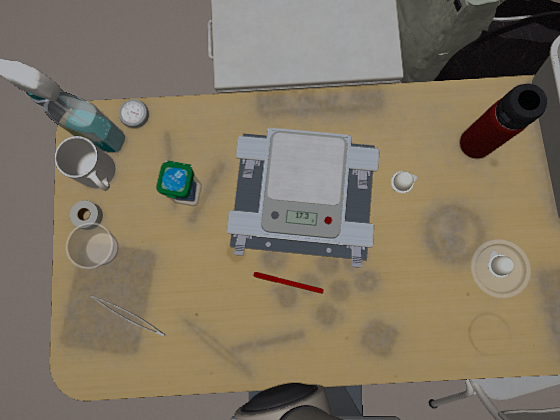

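View pics/side0.png

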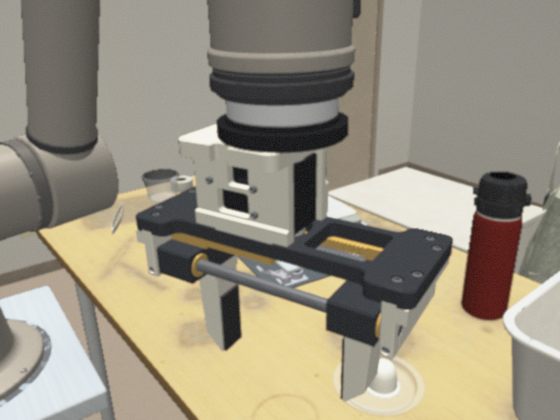

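Run:
```python
from h import *
from scipy.optimize import least_squares
np.set_printoptions(precision=4,suppress=True)
C={'fl':(-.075,.112),'fr':(-.075,-.112),'rl':(.075,.112),'rr':(.075,-.112)}
obs=[]
im,dep=read_camera('top')
for n,z,dx in(('corner',.042,0),('tab',.0145,-.05)):
    for k in C:
        l=nets.landmark_of('top',f'{n}_{k}')
        if l: obs.append((n+k,C[k][0]+dx,C[k][1],at_z('top',*l[0]['pixel'],z)[:2]))
def f(p):
    c,s=np.cos(p[2]),np.sin(p[2])
    return np.concatenate([[p[0]+c*x-s*y-o[0],p[1]+s*x+c*y-o[1]] for _,x,y,o in obs])
r=least_squares(f,[.58,.027,-.1],loss='soft_l1',f_scale=.004)
print(r.x,np.degrees(r.x[2]))
for o,e in zip(obs,r.fun.reshape(-1,2) if 0 else f(r.x).reshape(-1,2)): print(o[0],e*1000)
p=camera_params('top');R=np.array(p['R']);t=np.array(p['t'])
def proj(X):
    c=R@X+t;u=c[:2]/c[2];u=u*(1+p['k1']*(u@u));return u[0]*p['fx']+p['cx'],u[1]*p['fy']+p['cy']
S=5;x0,y0=210,110
crop=cv2.resize(im[y0:y0+165,x0:x0+185],None,fx=4.2,fy=3.6*1.0,interpolation=cv2.INTER_CUBIC) if 0 else cv2.resize(im[110:260,210:400],None,fx=4,fy=4,interpolation=cv2.INTER_CUBIC)
def W(x,y,z):
    c,s=np.cos(r.x[2]),np.sin(r.x[2]);return np.array([r.x[0]+c*x-s*y,r.x[1]+s*x+c*y,z])
def draw(poly,col):
    q=np.array([[(a-210+.5)*4,(b-110+.5)*4] for a,b in [proj(W(*P)) for P in poly]]).astype(int)
    cv2.polylines(crop,[q],True,col,1)
for k,(x,y) in C.items():
    s=np.sign(y)
    draw([(x-.023,s*.083,.042),(x+.023,s*.083,.042),(x+.023,s*.140,.042),(x-.023,s*.140,.042)],(0,0,255))
    draw([(x-.05,y-.009,.0145),(x-.05,y+.009,.0145)],(255,0,255))
    draw([(x-.055,y-.009,.045),(x-.055,y+.009,.045)],(0,255,0))
draw([(a*.1,b*.075,.074) for a,b in((1,1),(1,-1),(-1,-1),(-1,1))],(0,255,255))
draw([(a*.118,b*.136,.004) for a,b in((1,1),(1,-1),(-1,-1),(-1,1))],(255,255,0))
cv2.imwrite('pics/fit.png',crop)
print(camera_params('top')['fx'])
```

```text
[ 0.5773  0.0198 -0.1097] -6.283172699206471
cornerfl [ 4.1205 -2.319 ]
cornerfr [-0.1493 11.1884]
cornerrr [ 3.9976 -4.1686]
tabfl [-11.4726  -5.23  ]
tabfr [0.1894 4.7047]
tabrl [-0.6356  1.7788]
tabrr [-1.4138 -0.3712]
469.1133605505152
```

View pics/fit.png

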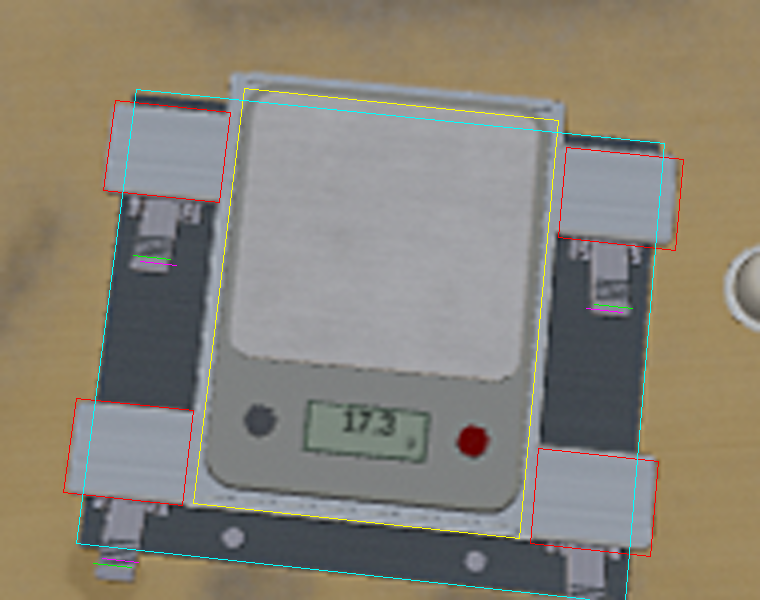

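The fit (yaw about -6.3°, overlay within about 2 mm) agrees with the lugs and levers in the top view. I'll bring the shut fingers over the front right lug.

Call:
step_arm(
  steps=[
    {"x": 0.557,"y": -0.339,"z": 0.1,"rz": -1,"claw": -1},
    {"x": 0.557,"y": -0.339,"z": 0.1,"rz": -1,"claw": -1},
    {"x": 0.557,"y": -0.339,"z": 0.1,"rz": -1,"claw": -1},
    {"x": 0.557,"y": -0.339,"z": 0.1,"rz": -1,"claw": -1},
    {"x": 0.557,"y": -0.339,"z": 0.1,"rz": -1,"claw": -1},
    {"x": 0.557,"y": -0.339,"z": 0.1,"rz": -1,"claw": -1},
    {"x": 0.557,"y": -0.339,"z": 0.1,"rz": -1,"claw": -1},
    {"x": 0.557,"y": -0.339,"z": 0.1,"rz": -1,"claw": -1},
    {"x": 0.557,"y": -0.339,"z": 0.1,"rz": -1,"claw": -1},
    {"x": 0.557,"y": -0.339,"z": 0.1,"rz": -1,"claw": -1},
    {"x": 0.557,"y": -0.339,"z": 0.1,"rz": -1,"claw": -1},
    {"x": 0.557,"y": -0.339,"z": 0.1,"rz": -1,"claw": -1},
  ],
)

```text
$.steps[0]: bad value
```

Call:
step_arm(
  steps=[
    {"rz": -0.342,"claw": -1},
    {"rz": -0.342,"claw": -1},
    {"rz": -0.342,"claw": -1},
    {"rz": -0.342,"claw": -1},
    {"rz": -0.342,"claw": -1},
  ],
)

```text
$.steps[0]: bad value
```

```bash
cat >> h.py <<'E'
P=(.5773,.0198,-.1097)
def W(x,y,P=P):
    c,s=np.cos(P[2]),np.sin(P[2]); return np.array([P[0]+c*x-s*y,P[1]+s*x+c*y])
def steps(frm,to,yaw):
    d=np.array(to)-frm; c,s=np.cos(yaw),np.sin(yaw)
    return np.round(np.array([c*d[0]+s*d[1],s*d[0]-c*d[1],-d[2]])/.75,4)
E
python3 - <<'E'
from h import *
o=robot.observe();print({k:o[k] for k in('time','tool_pos','tool_rot','contact_force','opening','qpos')})
for n,x,y in(('fl',-.075,.112),('fr',-.075,-.112),('rl',.075,.112),('rr',.075,-.112)): print(n,W(x,y),W(x-.05,y),steps(o['tool_pos'],[*W(x,y),.06],o['tool_rot'][2]))
im,_=read_camera('side');cv2.imwrite('pics/side1.png',im)
t,_=read_camera('top')
both=np.vstack([im[120:420],cv2.resize(t[110:290,200:420],(560,458))])
cv2.imwrite('pics/b1.png',cv2.resize(both,(443,600),interpolation=cv2.INTER_AREA))
for n in('corner_fr','tab_fr','corner_fl','tab_fl','corner_rr','tab_rr','corner_rl','tab_rl'):
    l=nets.landmark_of('side',n)
    if l: print(n,round(l[0]['conf'],2),at_z('side',*l[0]['pixel'],.042 if n[0]=='c' else .0145))
E
```

```text
{'time': 1.85, 'tool_pos': array([ 0.20774788, -0.48214149,  0.22672238]), 'tool_rot': array([ 3.14156936e+00, -1.04650292e-05,  4.06822905e-01]), 'contact_force': array([-1.13980188,  0.74634771, -0.0889223 ]), 'opening': 0.09161673586162579, 'qpos': array([-1.31000326e+00,  3.42010271e-01,  1.52413660e+00,  1.43645274e-05,
        1.27542427e+00, -1.46034017e-01])}
fl [0.5150126  0.13933777] [0.46531315 0.14481178] [ 0.7041 -0.5989  0.2223]
fr [ 0.49048905 -0.08331576] [ 0.4407896  -0.07784175] [ 0.5566 -0.3392  0.2223]
rl [0.66411095 0.12291576] [0.6144115  0.12838976] [ 0.878  -0.5001  0.2223]
rr [ 0.6395874  -0.09973777] [ 0.58988795 -0.09426377] [ 0.7305 -0.2404  0.2223]
corner_fr 0.82 [ 0.49144106 -0.08380265  0.042     ]
tab_fr 0.76 [ 0.44283039 -0.08697593  0.0145    ]
```

View pics/side1.png

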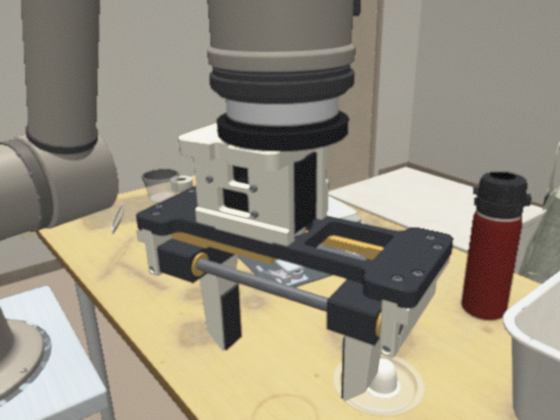

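The picture is unchanged (gripper hiding the stand); both moves were refused, so I'll find the accepted form.

Call:
step_arm(
  steps=[
    {"x": 0.557,"y": -0.339,"z": 0.1,"rx": 0,"ry": 0,"rz": -0.99,"claw": -1},
    {"x": 0.557,"y": -0.339,"z": 0.1,"rx": 0,"ry": 0,"rz": -0.99,"claw": -1},
    {"x": 0.557,"y": -0.339,"z": 0.1,"rx": 0,"ry": 0,"rz": -0.99,"claw": -1},
    {"x": 0.557,"y": -0.339,"z": 0.1,"rx": 0,"ry": 0,"rz": -0.99,"claw": -1},
    {"x": 0.557,"y": -0.339,"z": 0.1,"rx": 0,"ry": 0,"rz": -0.99,"claw": -1},
    {"x": 0.557,"y": -0.339,"z": 0.1,"rx": 0,"ry": 0,"rz": -0.99,"claw": -1},
    {"x": 0.557,"y": -0.339,"z": 0.1,"rx": 0,"ry": 0,"rz": -0.99,"claw": -1},
    {"x": 0.557,"y": -0.339,"z": 0.1,"rx": 0,"ry": 0,"rz": -0.99,"claw": -1},
    {"x": 0.557,"y": -0.339,"z": 0.1,"rx": 0,"ry": 0,"rz": -0.99,"claw": -1},
    {"x": 0.557,"y": -0.339,"z": 0.1,"rx": 0,"ry": 0,"rz": -0.99,"claw": -1},
    {"x": 0.557,"y": -0.339,"z": 0.1,"rx": 0,"ry": 0,"rz": -0.99,"claw": -1},
    {"x": 0.557,"y": -0.339,"z": 0.1,"rx": 0,"ry": 0,"rz": -0.99,"claw": -1},
  ],
)

```text
time: 3.35
tool_pos: [0.4919, -0.081, 0.1515]
tool_rot: [3.141, -0.0, 1.185]
contact_force: [0.0, -0.7, 0.4]
opening: 0.0164
grip_force: 0.0
```

Call:
step_arm(
  steps=[
    {"x": 0,"y": 0,"z": 0.05,"rx": 0,"ry": 0,"rz": -0.352,"claw": -1},
    {"x": 0,"y": 0,"z": 0.05,"rx": 0,"ry": 0,"rz": -0.352,"claw": -1},
    {"x": 0,"y": 0,"z": 0.05,"rx": 0,"ry": 0,"rz": -0.352,"claw": -1},
    {"x": 0,"y": 0,"z": 0.05,"rx": 0,"ry": 0,"rz": -0.352,"claw": -1},
    {"x": 0,"y": 0,"z": 0.05,"rx": 0,"ry": 0,"rz": -0.352,"claw": -1},
  ],
)

```text
time: 3.77
tool_pos: [0.491, -0.0834, 0.1143]
tool_rot: [3.141, 0.0, 1.46]
contact_force: [0.7, 0.2, 0.4]
opening: 0.0004
grip_force: 0.0
```

Run:
```python
from h import *
np.set_printoptions(precision=4,suppress=True)
o=robot.observe();print({k:o[k] for k in('time','tool_pos','tool_rot','contact_force','opening','qpos')})
im,_=read_camera('side');cv2.imwrite('pics/side2.png',im)
for n in('corner_fr','tab_fr','corner_fl','tab_fl','corner_rr','tab_rr','corner_rl','tab_rl'):
    l=nets.landmark_of('side',n)
    if l: print(n,round(l[0]['conf'],2),at_z('side',*l[0]['pixel'],.042 if n[0]=='c' else .0145))
for n,x,y in(('fl',-.075,.112),('fr',-.075,-.112),('rl',.075,.112),('rr',.075,-.112)): print(n,W(x,y),steps(o['tool_pos'],[*W(x,y),.06],o['tool_rot'][2]),steps(o['tool_pos'],[*W(x-.054,y),.06],o['tool_rot'][2]))
```

```text
{'time': 3.7667, 'tool_pos': array([ 0.491 , -0.0834,  0.1143]), 'tool_rot': array([3.1412, 0.0001, 1.4595]), 'contact_force': array([0.6875, 0.1818, 0.381 ]), 'opening': 0.00035285413418502636, 'qpos': array([-0.3223,  0.4178,  1.7546, -0.0001,  0.9688, -0.2109])}
corner_fr 0.88 [ 0.4985 -0.0816  0.042 ]
tab_fr 0.77 [ 0.4432 -0.0797  0.0145]
corner_fl 0.74 [0.5183 0.1472 0.042 ]
tab_fl 0.68 [0.4579 0.1514 0.0145]
corner_rr 0.81 [ 0.6423 -0.1033  0.042 ]
tab_rr 0.96 [ 0.5857 -0.1055  0.0145]
fl [0.515  0.1393] [ 0.2987 -0.0012  0.0724] [ 0.2986 -0.0732  0.0724]
fr [ 0.4905 -0.0833] [ 0.0001 -0.0007  0.0724] [-0.0001 -0.0727  0.0724]
rl [0.6641 0.1229] [0.299  0.1988 0.0724] [0.2989 0.1268 0.0724]
rr [ 0.6396 -0.0997] [0.0004 0.1993 0.0724] [0.0003 0.1273 0.0724]
```

View pics/side2.png

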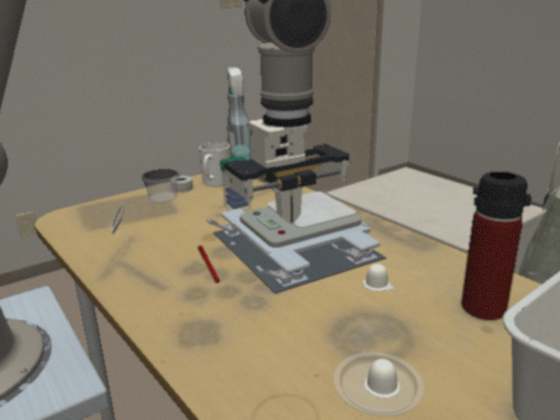

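Both views show the stand agreeing with the fit (fr lug about (285,262), shut fingers above it, red pen at (208,263) clear). I'll press gently at front right.

Call:
step_arm(
  steps=[
    {"x": 0,"y": 0,"z": 0.05,"rx": 0,"ry": 0,"rz": 0,"claw": -1},
    {"x": 0,"y": 0,"z": 0.085,"rx": 0,"ry": 0,"rz": 0,"claw": -1},
    {"x": 0,"y": 0,"z": 0.091,"rx": 0,"ry": 0,"rz": 0,"claw": -1},
    {"x": 0,"y": 0,"z": 0.094,"rx": 0,"ry": 0,"rz": 0,"claw": -1},
    {"x": 0,"y": 0,"z": 0.094,"rx": 0,"ry": 0,"rz": 0,"claw": -1},
  ],
)

```text
time: 4.63
tool_pos: [0.4912, -0.0835, 0.0441]
tool_rot: [3.141, 0.0, 1.461]
contact_force: [-0.3, -1.3, 0.8]
opening: 0.0007
grip_force: 0.0
```

Call:
step_arm(
  steps=[
    {"x": 0,"y": 0,"z": 0.001,"rx": 0,"ry": 0,"rz": 0,"claw": -1},
    {"x": 0,"y": 0,"z": 0.0013,"rx": 0,"ry": 0,"rz": 0,"claw": -1},
    {"x": 0,"y": 0,"z": 0.0013,"rx": 0,"ry": 0,"rz": 0,"claw": -1},
  ],
)

```text
time: 4.88
tool_pos: [0.4915, -0.0836, 0.0438]
tool_rot: [3.14, 0.001, 1.461]
contact_force: [1.1, -0.3, -0.4]
opening: 0.0005
grip_force: 0.0
```

Call:
step_arm(
  steps=[
    {"x": 0,"y": 0,"z": 0.001,"rx": 0,"ry": 0,"rz": 0,"claw": -1},
    {"x": 0,"y": 0,"z": 0.0013,"rx": 0,"ry": 0,"rz": 0,"claw": -1},
    {"x": 0,"y": 0,"z": 0.0013,"rx": 0,"ry": 0,"rz": 0,"claw": -1},
  ],
)

```text
time: 5.13
tool_pos: [0.4911, -0.0835, 0.0423]
tool_rot: [3.141, 0.0, 1.461]
contact_force: [-0.9, 0.6, 3.2]
opening: 0.0005
grip_force: 1.9
```

Call:
step_arm(
  steps=[
    {"x": 0,"y": 0,"z": 0.0013,"rx": 0,"ry": 0,"rz": 0,"claw": -1},
    {"x": 0,"y": 0,"z": 0.0013,"rx": 0,"ry": 0,"rz": 0,"claw": -1},
    {"x": 0,"y": 0,"z": 0.0013,"rx": 0,"ry": 0,"rz": 0,"claw": -1},
  ],
)

```text
time: 5.38
tool_pos: [0.4912, -0.0835, 0.0422]
tool_rot: [3.14, 0.0, 1.461]
contact_force: [-4.2, 0.1, 13.6]
opening: 0.0005
grip_force: 7.0
```

Call:
step_arm(
  steps=[
    {"x": 0,"y": 0,"z": 0.0013,"rx": 0,"ry": 0,"rz": 0,"claw": -1},
    {"x": 0,"y": 0,"z": 0.0013,"rx": 0,"ry": 0,"rz": 0,"claw": -1},
    {"x": 0,"y": 0,"z": 0.0013,"rx": 0,"ry": 0,"rz": 0,"claw": -1},
  ],
)

```text
time: 5.63
tool_pos: [0.4912, -0.0835, 0.0421]
tool_rot: [3.14, 0.001, 1.461]
contact_force: [-6.7, 1.7, 22.4]
opening: 0.0007
grip_force: 11.5
```

Front right is solid. Next rear right.

Call:
step_arm(
  steps=[
    {"x": 0,"y": 0,"z": -0.04,"rx": 0,"ry": 0,"rz": 0,"claw": -1},
    {"x": 0,"y": 0.05,"z": -0.04,"rx": 0,"ry": 0,"rz": 0,"claw": -1},
    {"x": 0,"y": 0.1,"z": -0.04,"rx": 0,"ry": 0,"rz": 0,"claw": -1},
    {"x": 0,"y": 0.15,"z": -0.04,"rx": 0,"ry": 0,"rz": 0,"claw": -1},
    {"x": 0,"y": 0.2,"z": -0.04,"rx": 0,"ry": 0,"rz": 0,"claw": -1},
    {"x": 0,"y": 0.2,"z": -0.04,"rx": 0,"ry": 0,"rz": 0,"claw": -1},
    {"x": 0,"y": 0.2,"z": -0.02,"rx": 0,"ry": 0,"rz": 0,"claw": -1},
    {"x": 0,"y": 0.2,"z": -0.008,"rx": 0,"ry": 0,"rz": 0,"claw": -1},
    {"x": 0,"y": 0.2,"z": -0.0053,"rx": 0,"ry": 0,"rz": 0,"claw": -1},
    {"x": 0,"y": 0.2,"z": -0.0053,"rx": 0,"ry": 0,"rz": 0,"claw": -1},
  ],
)

```text
time: 6.47
tool_pos: [0.6389, -0.0995, 0.043]
tool_rot: [-3.139, -0.0, 1.461]
contact_force: [-0.1, 0.8, -0.5]
opening: 0.0006
grip_force: 0.0
```

Call:
step_arm(
  steps=[
    {"x": 0,"y": 0,"z": 0.0013,"rx": 0,"ry": 0,"rz": 0,"claw": -1},
    {"x": 0,"y": 0,"z": 0.0026,"rx": 0,"ry": 0,"rz": 0,"claw": -1},
    {"x": 0,"y": 0,"z": 0.0026,"rx": 0,"ry": 0,"rz": 0,"claw": -1},
  ],
)

```text
time: 6.72
tool_pos: [0.64, -0.0999, 0.0424]
tool_rot: [3.141, 0.0, 1.461]
contact_force: [-0.6, -0.1, -0.0]
opening: -0.0001
grip_force: 0.0
```

Call:
step_arm(
  steps=[
    {"x": 0,"y": 0,"z": 0.0013,"rx": 0,"ry": 0,"rz": 0,"claw": -1},
    {"x": 0,"y": 0,"z": 0.0013,"rx": 0,"ry": 0,"rz": 0,"claw": -1},
    {"x": 0,"y": 0,"z": 0.0013,"rx": 0,"ry": 0,"rz": 0,"claw": -1},
  ],
)

```text
time: 6.97
tool_pos: [0.6401, -0.1, 0.0415]
tool_rot: [3.141, 0.0, 1.461]
contact_force: [-1.1, 0.2, 4.4]
opening: 0.0006
grip_force: 2.0
```

Call:
step_arm(
  steps=[
    {"x": 0,"y": 0,"z": 0.0013,"rx": 0,"ry": 0,"rz": 0,"claw": -1},
    {"x": 0,"y": 0,"z": 0.0013,"rx": 0,"ry": 0,"rz": 0,"claw": -1},
    {"x": 0,"y": 0,"z": 0.0013,"rx": 0,"ry": 0,"rz": 0,"claw": -1},
  ],
)

```text
time: 7.22
tool_pos: [0.6402, -0.1001, 0.0403]
tool_rot: [3.141, 0.0, 1.461]
contact_force: [-1.4, 0.4, 6.1]
opening: 0.0003
grip_force: 2.8
```

Call:
step_arm(
  steps=[
    {"x": 0,"y": 0,"z": 0.0007,"rx": 0,"ry": 0,"rz": 0,"claw": -1},
    {"x": 0,"y": 0,"z": 0.0007,"rx": 0,"ry": 0,"rz": 0,"claw": -1},
    {"x": 0,"y": 0,"z": 0.0007,"rx": 0,"ry": 0,"rz": 0,"claw": -1},
  ],
)

```text
time: 7.47
tool_pos: [0.6402, -0.1001, 0.0399]
tool_rot: [3.141, 0.0, 1.461]
contact_force: [-1.8, -0.8, 5.9]
opening: 0.0004
grip_force: 3.0
```

Call:
step_arm(
  steps=[
    {"x": 0,"y": 0,"z": 0.0013,"rx": 0,"ry": 0,"rz": 0,"claw": -1},
    {"x": 0,"y": 0,"z": 0.0026,"rx": 0,"ry": 0,"rz": 0,"claw": -1},
    {"x": 0,"y": 0,"z": 0.0026,"rx": 0,"ry": 0,"rz": 0,"claw": -1},
  ],
)

```text
time: 7.72
tool_pos: [0.6403, -0.1001, 0.0387]
tool_rot: [3.14, 0.001, 1.461]
contact_force: [-2.6, -0.0, 9.2]
opening: 0.0007
grip_force: 4.9
```

Call:
step_arm(
  steps=[
    {"x": 0,"y": 0,"z": 0.0013,"rx": 0,"ry": 0,"rz": 0,"claw": -1},
    {"x": 0,"y": 0,"z": 0.0013,"rx": 0,"ry": 0,"rz": 0,"claw": -1},
    {"x": 0,"y": 0,"z": 0.0013,"rx": 0,"ry": 0,"rz": 0,"claw": -1},
  ],
)

```text
time: 7.97
tool_pos: [0.6403, -0.1001, 0.0386]
tool_rot: [3.14, 0.001, 1.461]
contact_force: [-4.9, 0.3, 14.6]
opening: 0.0003
grip_force: 7.6
```

Rear right gave about 4 mm at 6 to 9 N and then bottomed out, so that is the soft corner. Lift straight off, then over its lever.

Call:
step_arm(
  steps=[
    {"x": 0,"y": 0,"z": -0.03,"rx": 0,"ry": 0,"rz": 0,"claw": -1},
    {"x": 0,"y": 0,"z": -0.055,"rx": 0,"ry": 0,"rz": 0,"claw": -1},
    {"x": 0,"y": 0,"z": -0.055,"rx": 0,"ry": 0,"rz": 0,"claw": -1},
    {"x": 0,"y": -0.04,"z": -0.055,"rx": 0,"ry": 0,"rz": 0,"claw": -1},
    {"x": 0,"y": -0.071,"z": -0.055,"rx": 0,"ry": 0,"rz": 0,"claw": -1},
    {"x": 0,"y": -0.071,"z": -0.055,"rx": 0,"ry": 0,"rz": 0,"claw": -1},
    {"x": 0,"y": -0.071,"z": -0.055,"rx": 0,"ry": 0,"rz": 0,"claw": -1},
  ],
)

```text
time: 8.55
tool_pos: [0.5862, -0.0938, 0.0771]
tool_rot: [-3.14, -0.0, 1.461]
contact_force: [0.9, 0.1, 0.2]
opening: 0.0005
grip_force: 0.0
```

Run:
```python
from h import *
np.set_printoptions(precision=4,suppress=True)
o=robot.observe();print(o['time'],o['tool_pos'],o['contact_force'],W(.025,-.112))
im,_=read_camera('side')
cv2.imwrite('pics/s3.png',cv2.resize(im[170:320,200:400],None,fx=4,fy=4,interpolation=cv2.INTER_CUBIC))
```

```text
8.55 [ 0.5862 -0.0938  0.0771] [0.8514 0.0887 0.158 ] [ 0.5899 -0.0943]
```

View pics/s3.png

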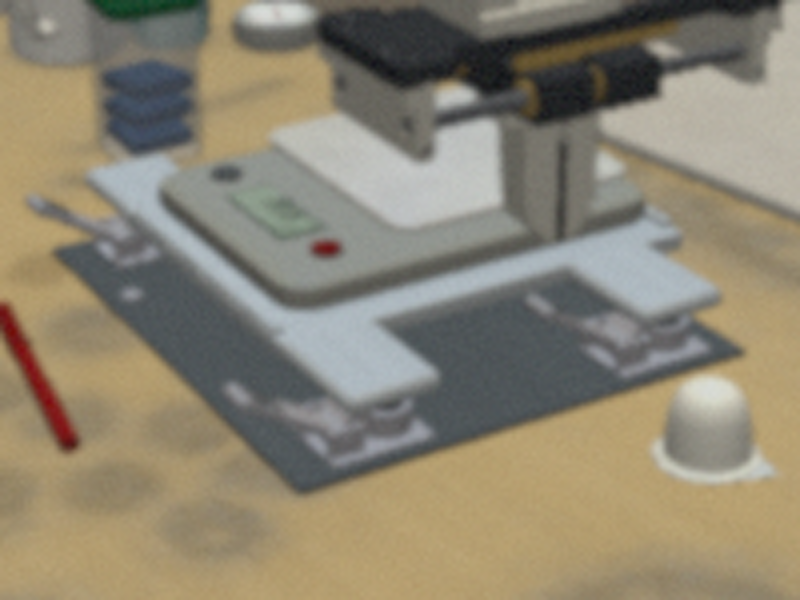

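The crop shows the rear right lever standing at about (560,310) with the fingertips directly above it at (560,240). Press down.

Call:
step_arm(
  steps=[
    {"x": 0,"y": 0,"z": 0.02,"rx": 0,"ry": 0,"rz": 0,"claw": -1},
    {"x": 0,"y": 0,"z": 0.035,"rx": 0,"ry": 0,"rz": 0,"claw": -1},
    {"x": 0,"y": 0,"z": 0.045,"rx": 0,"ry": 0,"rz": 0,"claw": -1},
    {"x": 0,"y": 0,"z": 0.053,"rx": 0,"ry": 0,"rz": 0,"claw": -1},
    {"x": 0,"y": 0,"z": 0.061,"rx": 0,"ry": 0,"rz": 0,"claw": -1},
    {"x": 0,"y": 0,"z": 0.061,"rx": 0,"ry": 0,"rz": 0,"claw": -1},
  ],
)

```text
time: 9.1
tool_pos: [0.5867, -0.0939, 0.0306]
tool_rot: [-3.14, -0.0, 1.461]
contact_force: [-0.0, -0.8, 0.4]
opening: 0.0003
grip_force: 0.0
```

Call:
step_arm(
  steps=[
    {"x": 0,"y": 0,"z": 0.006,"rx": 0,"ry": 0,"rz": 0,"claw": -1},
    {"x": 0,"y": 0,"z": 0.012,"rx": 0,"ry": 0,"rz": 0,"claw": -1},
    {"x": 0,"y": 0,"z": 0.016,"rx": 0,"ry": 0,"rz": 0,"claw": -1},
    {"x": 0,"y": 0,"z": 0.016,"rx": 0,"ry": 0,"rz": 0,"claw": -1},
  ],
)

```text
time: 9.43
tool_pos: [0.5867, -0.094, 0.0194]
tool_rot: [-3.141, 0.0, 1.461]
contact_force: [-0.0, 0.2, -0.6]
opening: 0.0001
grip_force: 0.0
```

No force: the lever may have been missed. Look.

Run:
```python
from h import *
im,_=read_camera('side');t,_=read_camera('top')
a=cv2.resize(im[200:290,280:400],None,fx=5,fy=5,interpolation=cv2.INTER_CUBIC)
b=cv2.resize(t[140:230,320:400],None,fx=1.5,fy=1.5)
a[:135,480:600]=b
cv2.imwrite('pics/s4.png',a)
```

```text
(no output)
```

View pics/s4.png

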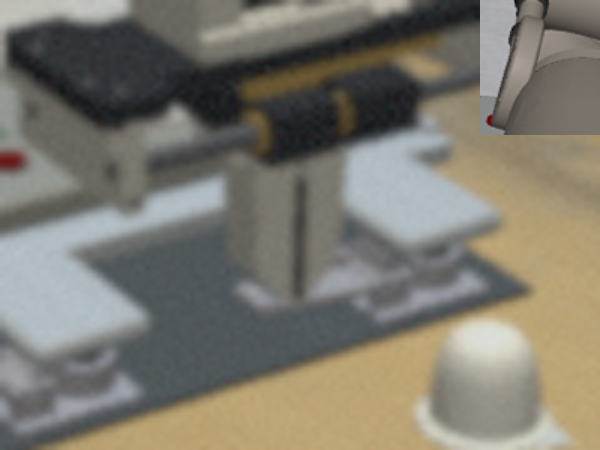

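The fingers are on the lever, which now lies nearly flat at (260,295). Continue down to the stop.

Call:
step_arm(
  steps=[
    {"x": 0,"y": 0,"z": 0.0025,"rx": 0,"ry": 0,"rz": 0,"claw": -1},
    {"x": 0,"y": 0,"z": 0.005,"rx": 0,"ry": 0,"rz": 0,"claw": -1},
    {"x": 0,"y": 0,"z": 0.005,"rx": 0,"ry": 0,"rz": 0,"claw": -1},
  ],
)

```text
time: 9.78
tool_pos: [0.5869, -0.094, 0.016]
tool_rot: [3.142, 0.0, 1.461]
contact_force: [-0.2, -0.2, -0.4]
opening: 0.0001
grip_force: 0.0
```

Call:
step_arm(
  steps=[
    {"x": 0,"y": 0,"z": 0.0015,"rx": 0,"ry": 0,"rz": 0,"claw": -1},
    {"x": 0,"y": 0,"z": 0.003,"rx": 0,"ry": 0,"rz": 0,"claw": -1},
    {"x": 0,"y": 0,"z": 0.003,"rx": 0,"ry": 0,"rz": 0,"claw": -1},
  ],
)

```text
time: 10.03
tool_pos: [0.587, -0.094, 0.0145]
tool_rot: [3.141, 0.0, 1.461]
contact_force: [-2.3, 0.4, 5.6]
opening: 0.0007
grip_force: 2.8
```

Call:
step_arm(
  steps=[
    {"x": 0,"y": 0,"z": 0.001,"rx": 0,"ry": 0,"rz": 0,"claw": -1},
    {"x": 0,"y": 0,"z": 0.002,"rx": 0,"ry": 0,"rz": 0,"claw": -1},
    {"x": 0,"y": 0,"z": 0.002,"rx": 0,"ry": 0,"rz": 0,"claw": -1},
  ],
)

```text
time: 10.28
tool_pos: [0.587, -0.094, 0.0142]
tool_rot: [3.141, 0.0, 1.461]
contact_force: [-4.7, 0.9, 14.2]
opening: 0.0003
grip_force: 7.1
```

Call:
step_arm(
  steps=[
    {"x": 0,"y": 0,"z": -0.02,"rx": 0,"ry": 0,"rz": 0,"claw": -1},
    {"x": 0,"y": 0,"z": -0.06,"rx": 0,"ry": 0,"rz": 0,"claw": -1},
    {"x": 0,"y": 0,"z": -0.11,"rx": 0,"ry": 0,"rz": 0,"claw": -1},
    {"x": 0,"y": 0,"z": -0.16,"rx": 0,"ry": 0,"rz": 0,"claw": -1},
    {"x": 0,"y": 0,"z": -0.2,"rx": 0,"ry": 0,"rz": 0,"claw": -1},
    {"x": 0,"y": 0,"z": -0.2,"rx": 0,"ry": 0,"rz": 0,"claw": -1},
  ],
)

```text
time: 10.78
tool_pos: [0.5903, -0.0949, 0.1695]
tool_rot: [3.129, 0.002, 1.461]
contact_force: [0.7, -0.5, -0.1]
opening: 0.0004
grip_force: 0.0
```

Run:
```python
from h import *
im,_=read_camera('side')
cv2.imwrite('pics/s5.png',cv2.resize(im[190:300,200:400],None,fx=4,fy=4,interpolation=cv2.INTER_CUBIC))
```

```text
(no output)
```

View pics/s5.png

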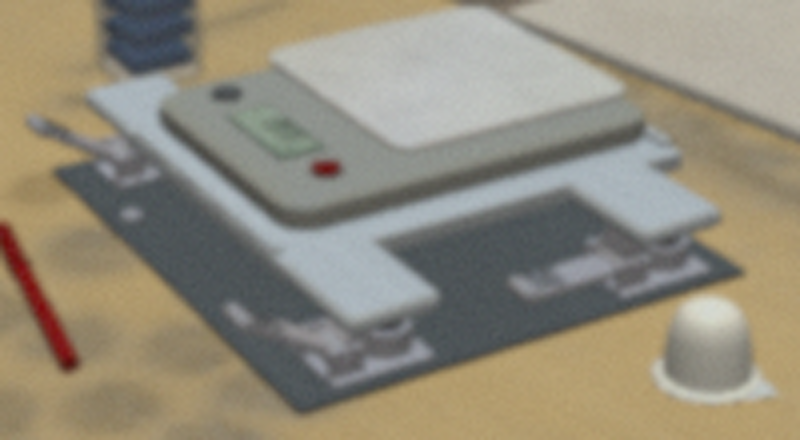

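The rear right lever lies flat at about (560,275). The other visible levers still stand, and the plate, cup and pen have not moved. Handing in.

```bash
python3 -c "
from cell import robot
print(robot.hand_in())"
```

```text
the job is handed in; nothing more can be done
None
```

The rear right corner was the soft one: it sank about 4 mm at 6–9 N, while front right was solid. I pressed its shim lever flat to the hard stop, left the other three levers untouched, did not press the two left corners once the soft one was found, and handed the job in at about 11 s.

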